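# Make up the boot-care and night-walk kits

## Task

First make up the boot-care kit in the green tray: the boot brush, bristles down, in its cork-lined bay and the yellow-lidded wax tin, lid up, in its black rubber-lined bay. Only then make up the night-walk kit in the red tray: the blue headlamp case in its cork-lined bay and the wooden clothes peg in its black rubber-lined bay. Each thing must end up released, the same way up as it started and flat on the floor of its bay, and the black-lidded tin, the bottle and the glass tumbler stay where they are.

Things in the scene. Friction and masses are not known exactly. Their poses are not given: they have to be found in the camera images.
- green_tray: Green plastic kit tray, fixed to the shelf, 154 (its x) by 183 (its y) by 12 mm high. Origin: centre of its underside, z up. A 5 mm wide divider along its x axis parts it into two bays, each 144 (x) by 84 (y) mm inside: the tan cork-lined bay is centred at y = +44.5 mm, the black rubber-lined bay at y = -44.5 mm. The lined floor lies 4 mm above the shelf, the rim and divider (5 mm thick) 12 mm above it.
- red_tray: Red plastic kit tray, fixed to the shelf, 154 (its x) by 183 (its y) by 12 mm high. Origin: centre of its underside, z up. A 5 mm wide divider along its x axis parts it into two bays, each 144 (x) by 84 (y) mm inside: the tan cork-lined bay is centred at y = +44.5 mm, the black rubber-lined bay at y = -44.5 mm. The lined floor lies 4 mm above the shelf, the rim and divider (5 mm thick) 12 mm above it.
- brush_center (a point): Boot brush, bristles down: wooden back with round ends, 116 (x) by 42 (y) mm, over black bristles 102 by 34 mm; 40 mm high in all, the lower 20 mm are bristles (rigid). Point at its centre, 20 mm above its underside; x along its length, z up. Mass about 0.11 kg.
- yellow_tin_center (a point): Round wax tin with a yellow lid: 56 mm diameter lid (the upper 12 mm) on a 53 mm steel base, 30 mm high. Point at its centre, 15 mm above its underside; z up. Mass about 0.09 kg.
- case_center (a point): Blue plastic headlamp case, a rounded box 84 (x) by 50 (y) by 44 mm high. Point at its centre, 22 mm above its underside; x along its length, z up. Mass about 0.14 kg.
- peg_center (a point): Pale wooden clothes peg lying flat: 90 (x) by 22 (y) by 14 mm high, rigid. Point at its centre, 7 mm above its underside; x along its length, z up. Mass about 0.02 kg.
- black_tin_center (a point): Wax tin just like the yellow one but with a black lid, 56 mm diameter, 30 mm high; not part of either kit. Point at its centre, 15 mm up.
- bottle_center (a point): Small round white bottle with orange band and cap, 40 mm diameter, 68 mm high, standing; not part of either kit. Point at its centre, 34 mm up.
- tumbler_center (a point): Clear glass tumbler, 72 mm diameter at the rim, 90 mm high, standing; not part of either kit. Point at its centre, 45 mm up.
- dispenser: Pale ceramic push dispenser with a steel pump head, fixed to the shelf, 76 mm diameter, 158 mm high, its spout reaching 44 mm from the axis; not part of either kit. Origin: centre of its underside.
There are look-alikes about, which are no part of the job. There is more than one size of the part that bears case_center; the job needs the middle-sized.

How it is judged (in metres and radians):
On the way, in this order (a step that is already met when the one before it is completed fails the run):
1. the boot-care kit is complete in the green tray, with neither the headlamp case nor the peg in its place yet (x of brush_center in the frame of green_tray between -0.03 and 0.03 m and y of brush_center in the frame of green_tray between 0.0145 and 0.0745 m and z of brush_center in the frame of green_tray between 0.019 and 0.029 m and angle between each of brush_center, yellow_tin_center's own z axis and vertical below 0.12 rad and x of yellow_tin_center in the frame of green_tray between -0.05 and 0.05 m and y of yellow_tin_center in the frame of green_tray between -0.0645 and -0.0245 m and z of yellow_tin_center in the frame of green_tray between 0.014 and 0.024 m and not (x of case_center in the frame of red_tray between -0.04 and 0.04 m and y of case_center in the frame of red_tray between 0.0145 and 0.0745 m and z of case_center in the frame of red_tray between 0.021 and 0.031 m and angle between case_center's own z axis and vertical below 0.12 rad) and not (x of peg_center in the frame of red_tray between -0.06 and 0.06 m and y of peg_center in the frame of red_tray between -0.0805 and -0.0085 m and z of peg_center in the frame of red_tray between 0.006 and 0.016 m and angle between peg_center's own z axis and vertical below 0.12 rad)), for 0.2 s.
2. the night-walk kit is complete in the red tray as well (x of brush_center in the frame of green_tray between -0.03 and 0.03 m and y of brush_center in the frame of green_tray between 0.0145 and 0.0745 m and z of brush_center in the frame of green_tray between 0.019 and 0.029 m and angle between each of brush_center, yellow_tin_center, case_center, peg_center's own z axis and vertical below 0.12 rad and x of yellow_tin_center in the frame of green_tray between -0.05 and 0.05 m and y of yellow_tin_center in the frame of green_tray between -0.0645 and -0.0245 m and z of yellow_tin_center in the frame of green_tray between 0.014 and 0.024 m and x of case_center in the frame of red_tray between -0.04 and 0.04 m and y of case_center in the frame of red_tray between 0.0145 and 0.0745 m and z of case_center in the frame of red_tray between 0.021 and 0.031 m and x of peg_center in the frame of red_tray between -0.06 and 0.06 m and y of peg_center in the frame of red_tray between -0.0805 and -0.0085 m and z of peg_center in the frame of red_tray between 0.006 and 0.016 m), for 0.2 s.
At the end, for the whole second after the job is handed in: Brush (green cork), yellow tin (green rubber), case (red cork), peg (red rubber): centres within 30x30, 50x20, 40x30, 60x36 mm (tray x, y) of their bay centres, heights within 5 mm of lying on the floor, tilts under 0.12 rad, released, at rest (all of step 2 and linear speed of each of brush, yellow_tin, case, peg below 0.02 m/s and angular speed of each of brush, yellow_tin, case, peg below 0.3 rad/s); the robot touches nothing.
It fails at once if the black-lidded tin is shoved aside or knocked over (distance of black_tin_center from where it was at the start of the episode above 0.02 m or angle between black_tin_center's own z axis and vertical above 0.35 rad).
It fails at once if the bottle is shoved aside or knocked over (distance of bottle_center from where it was at the start of the episode above 0.02 m or angle between bottle_center's own z axis and vertical above 0.35 rad).
It fails at once if the glass tumbler is shoved aside or knocked over (distance of tumbler_center from where it was at the start of the episode above 0.02 m or angle between tumbler_center's own z axis and vertical above 0.35 rad).
It also fails if it takes over 112 s, if anything falls off the work surface, if the arm or the gripper's body presses on something with over 40 N, if the wrist force passes 120 N, or if a joint passes its speed limit or range.

## Robot

A 6-joint arm with a two-finger parallel gripper is mounted at the origin on the work surface. World frame = base frame: x ahead of the robot, y to its left, z up, the work surface at z = 0. Lengths are in mm, angles in rad, forces in N, time in s.
With the tool pointing down it reaches from about 350 to 875 mm from the base axis. Payload 4.2 kg.
Tool frame: the origin (TCP) lies between the finger pads; the fingertips stand 14 mm ahead of it and the grasp point (between the pads) lies 5 mm behind it; z points along the fingers, y is the line along which they close (so a half turn about z gives the same grasp; the last joint's range is limited). The gripper opens to 85 mm and grips with 20 to 120 N. Pads are 22 mm wide; open, the fingers measure 114 mm over their backs; the gripper's body (76 mm by 85 mm) begins 54 mm behind the grasp point. The pads swing forward as they close: fully open they stand 13 mm farther back than shut.
Start: joints at [1.46, 0.385, 0.008, 0, -1.194, -0.259], TCP at [225.86, 582.741, 245.312] pointing down, gripper open.
Joint ranges: [-3.14, 3.14], [-1.21, 2.06], [-1.07, 1.41], [-3.16, 2.05], [-2.99, -0.16], [-3.1, 3.1]. Speed limits (rad/s): [2.79, 2.79, 3.14, 3.14, 3.14, 3.14].

## Interface

Orientations are given as a unit quaternion [x, y, z, w].
In Python, from bench import * gives the robot as it stands.
- The arm moves only by the tool carry_out, never from a script. Its argument "motion" is a list of rows, each a list of 7 numbers: the turn, a rotation vector about the tool's x, y, z in rad, then the shift along the tool's x, y, z in mm, then the opening, from -1 (shut) to 1 (fully open), so that 0 is half open. A call has 1 to 5 rows; each row is the pose to reach, as a shift and turn from the pose commanded when the call began, along the tool's axes at that moment; what a row does not reach only later rows make up. A row lasts 1/8 s, in which the tool goes at most 62.5 mm and 10.7 degrees, less where a joint would pass 70% of its speed; a pose out of reach is approached as far as the arm can. A call with a gripper value outside its range is refused whole. The fingers move at their own pace and stop on an object; the grip force is fixed at half the most. Time passes only in rows, so rows that repeat a pose let the fingers close. It gives the time, the measured TCP pose, the force, the opening and the grip force at its end, in the units of the state.
- read_state(): the state, without advancing time (a new reading comes with each control period).
- get_image(name): name is "side" or "top" or "wrist"; returns a dict with "color" (400x640x3 uint8, blue, green, red), "mtx" (3x3 intrinsics, pixels), "k1" (the pictures are not rectified: a ray, as slopes to the right and down, at radius r is drawn at 1 + k1 r^2 times it, then the intrinsics apply), "position" and "orientation" of the camera in the world. Camera axes: x right, y down, z forward; pixel columns grow to the right and rows downward; lengths in mm; the calibration is good to about 2 mm. A picture is of the moment at which its call begins. There is no depth.
- job_done(): hands the job in; it is judged then, once.
The state is a dict: "clock": time; "joints": joint angles; "joint_vel": joint speeds; "joint_efforts": joint torques, N m; "position": TCP position; "ee_rot": TCP orientation; "contact_force": force on the tool from outside, world axes, zero at the start; "wrist_torque": the same for the moment, N m; "gripper_width": finger opening in mm; "grasp_force": force on a finger pad.
Only numpy, scipy, OpenCV 4.12 (cv2) and the standard library are available. Lean on these libraries where they do the work, as an engineer would, in place of code of your own. Each camera call takes 0.05 s, during which the arm holds its last target. There are 200 camera calls.

## Working session

There is one attempt and no reset: what is moved stays moved. The work goes in short steps, Python scripts to look and compute and a tool call to move; the robot and the scene stay as the last step left them, time stands still between calls to the robot, and variables do not carry over. Pictures are saved under pics/ and viewed, at most 14 in all, crops included, and the job is handed in when it is done.

Besides the shell and the picture viewer there is one more tool, called by a JSON object that holds its "api" and its "payload", one argument or row to a line. carry_out: Moves the arm, as the interface text tells. Its arguments: {"type":"object","properties":{"motion":{"type":"array"}},"required":["motion"]}

```bash
ls; mkdir -p pics
cat > h.py <<'E'
from bench import *
import numpy as np, cv2, pickle
from scipy.spatial.transform import Rotation as R
def snap(n,f):
    d=get_image(n); cv2.imwrite(f'pics/{f}.png',d['color']); pickle.dump(d,open(f'pics/{f}.pkl','wb')); return d
def w(f,pts,z):
    """pixels of saved picture f -> world xy at height z"""
    d=pickle.load(open(f'pics/{f}.pkl','rb')); out=[]
    for u,v in pts:
        s=cv2.undistortPoints(np.array([[[u,v]]],float),np.array(d['mtx'],float),np.array([d['k1'],0,0,0],float))[0,0]
        r=R.from_quat(d['orientation']).apply([s[0],s[1],1]); p=np.array(d['position'])
        out.append((p+r*(z-p[2])/r[2])[:2])
    return np.array(out)
def px(f,P):
    d=pickle.load(open(f'pics/{f}.pkl','rb')); q=R.from_quat(d['orientation']).inv()
    c=q.apply(np.atleast_2d(np.array(P,float))-np.array(d['position']))
    return cv2.projectPoints(c,np.zeros(3),np.zeros(3),np.array(d['mtx'],float),np.array([d['k1'],0,0,0],float))[0][:,0]
def crop(f,x0,y0,x1,y1,k,o):
    cv2.imwrite(f'pics/{o}.png',cv2.resize(cv2.imread(f'pics/{f}.png')[y0:y1,x0:x1],None,fx=k,fy=k,interpolation=cv2.INTER_CUBIC))
E
python3 - <<'E'
from h import *
for n in('top','side'):
    d=snap(n,n+'0');print(n,d['position'],d['orientation'],d['k1'])
s=read_state();print(s)
E
```

```text
pics
top [ 406.59938354   -6.5937221  1014.15465119] [ 0.71322036 -0.69951852  0.02066426 -0.03954175] -0.05894559906556886
side [247.49073686 703.1316614  754.07203096] [-0.14963722  0.90327942 -0.39687516  0.0646924 ] -0.022367958976742732
{'clock': 0.1, 'joints': array([ 1.45959640e+00,  3.85454288e-01,  6.77326314e-03, -4.40920813e-04,
       -1.19403248e+00, -2.58592768e-01]), 'joint_vel': array([ 5.01016144e-05, -2.19063949e-03,  4.83688231e-03,  2.99226035e-04,
       -2.43909213e-04, -8.16241069e-04]), 'joint_efforts': array([-2.74763506e-04, -3.93316126e+01,  1.88931155e+01,  4.19799596e+00,
       -2.54636041e-03,  6.14388028e-06]), 'position': array([225.69475548, 582.2888637 , 244.34961845]), 'ee_rot': array([ 9.82939888e-01, -1.83924482e-01, -1.33782798e-04,  9.71072840e-04]), 'contact_force': array([-0.10279261,  0.13292545, -0.47371155]), 'wrist_torque': array([ 0.00908892, -0.00960452, -0.02984326]), 'grasp_force': 0.0, 'gripper_width': 85.45444650009593}
```

View pics/top0.png

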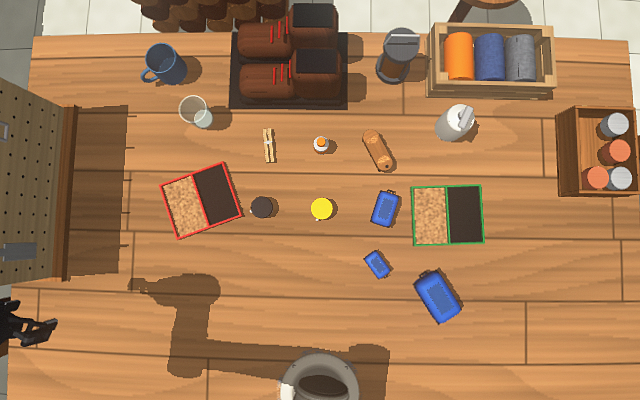

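View pics/side0.png

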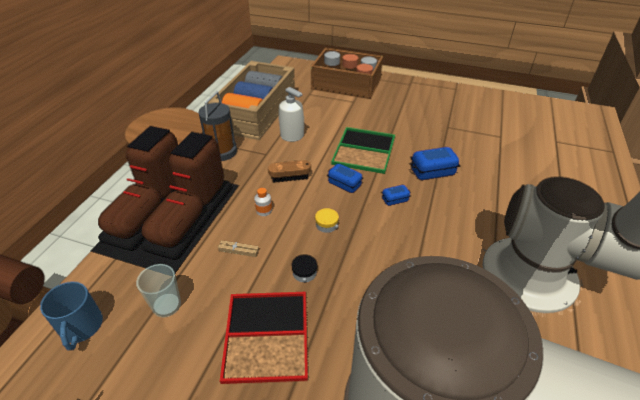

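The top picture shows three blue cases at (385,208), (377,264) and (437,296). By apparent size the middle one is (385,208). The brush is at (377,150), the yellow tin at (321,209), the peg at (269,145), the green tray at (447,214) and the red tray at (201,200). I'll enlarge the picture to confirm which case it is and to measure.

Run:
```python
from h import *
crop('top0',340,120,500,335,2.75,'c1')
crop('top0',150,120,350,245,4,'c2')
```

```text
(no output)
```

View pics/c1.png

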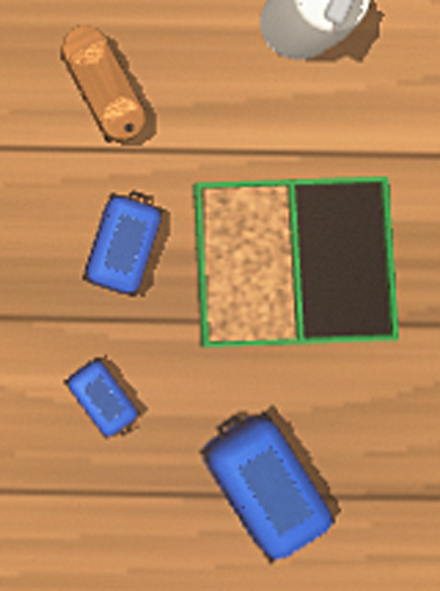

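View pics/c2.png

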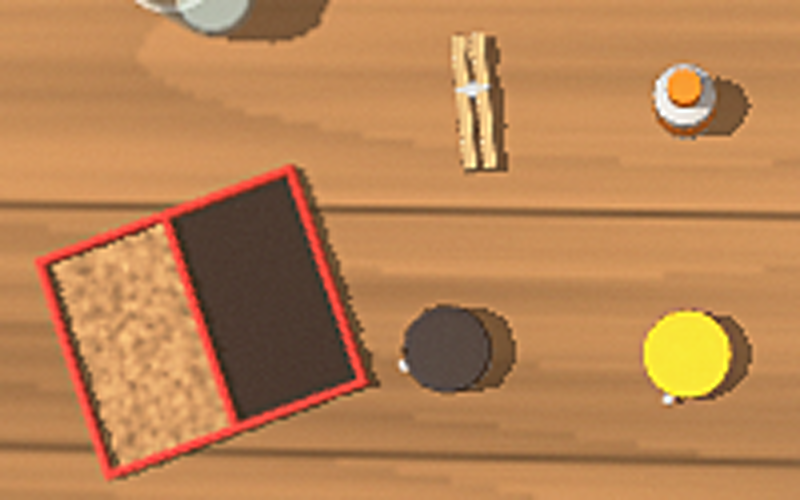

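c1 confirms the sizes: small at (103,398), large at (270,484), and the middle-sized one at (124,243) in the crop, which is (385,208) in the full picture. Next I'll measure everything.

Run:
```python
from h import *
np.set_printoptions(precision=1,suppress=True)
A=lambda p:[(340+x/2.75,120+y/2.75) for x,y in p]
B=lambda p:[(150+x/4,120+y/4) for x,y in p]
def show(n,P): 
    print(n,P.tolist() if len(P)<2 else '', 'mean',P.mean(0),'edges',[np.round(float(np.hypot(*(P[i]-P[i-1]))),1) for i in range(len(P))],'ang',[np.round(np.degrees(np.arctan2(*(P[i]-P[i-1])[::-1])),1) for i in range(len(P))])
show('brush',w('top0',A([(83,48),(124,118)]),40))
show('case',w('top0',A([(108,198),(162,208),(138,292),(86,278)]),40))
show('casepatch',w('top0',A([(124,243)]),44))
show('small',w('top0',A([(96,358),(141,410),(110,437),(66,380)]),25))
show('big',w('top0',A([(268,407),(334,515),(272,562),(202,452)]),60))
show('green',w('top0',A([(194,184),(388,178),(398,340),(204,346)]),12))
show('red',w('top0',B([(37,262),(293,166),(368,382),(110,478)]),12))
show('peg',w('top0',B([(473,33),(481,170)]),14))
show('yel',w('top0',B([(688,354)]),30)); show('blk',w('top0',B([(447,349)]),30)); show('bottle',w('top0',B([(684,88)]),68))
show('disp',w('top0',A([(300,30)]),100));show('tum',w('top0',[(198,117)],10))
r=R.from_quat(read_state()['ee_rot']);print(r.as_matrix())
```

```text
brush  mean [ 615.6 -137.3] edges [np.float64(75.3), np.float64(75.3)] ang [np.float64(30.4), np.float64(-149.6)]
case  mean [ 467.2 -156.4] edges [np.float64(75.9), np.float64(50.0), np.float64(79.9), np.float64(48.7)] ang [np.float64(-14.9), np.float64(-99.5), np.float64(164.4), np.float64(76.0)]
casepatch [[467.7623817744599, -156.1831095746352]] mean [ 467.8 -156.2] edges [np.float64(0.0)] ang [np.float64(0.0)]
small  mean [ 328.2 -141.1] edges [np.float64(34.1), np.float64(62.4), np.float64(37.6), np.float64(65.2)] ang [np.float64(-52.9), np.float64(-138.2), np.float64(131.7), np.float64(38.7)]
big  mean [ 257.1 -283. ] edges [np.float64(70.7), np.float64(110.1), np.float64(68.5), np.float64(113.1)] ang [np.float64(-55.3), np.float64(-147.9), np.float64(127.3), np.float64(33.3)]
green  mean [ 455.3 -322.8] edges [np.float64(151.6), np.float64(184.0), np.float64(152.1), np.float64(181.9)] ang [np.float64(3.6), np.float64(-87.2), np.float64(-177.2), np.float64(92.7)]
red  mean [481.7 320.4] edges [np.float64(151.8), np.float64(181.9), np.float64(151.5), np.float64(180.5)] ang [np.float64(21.9), np.float64(-68.6), np.float64(-158.7), np.float64(111.5)]
peg  mean [629.8 142.9] edges [np.float64(91.8), np.float64(91.8)] ang [np.float64(5.1), np.float64(-174.9)]
yel [[465.32479313960897, 1.1473330908338877]] mean [465.3   1.1] edges [np.float64(0.0)] ang [np.float64(0.0)]
blk [[465.5778570795325, 154.62666324434315]] mean [465.6 154.6] edges [np.float64(0.0)] ang [np.float64(0.0)]
bottle [[627.8081743246454, 6.410137607914361]] mean [627.8   6.4] edges [np.float64(0.0)] ang [np.float64(0.0)]
disp [[652.8270634828161, -300.4201959280524]] mean [ 652.8 -300.4] edges [np.float64(0.0)] ang [np.float64(0.0)]
tum [[705.7943042777099, 338.3343002030712]] mean [705.8 338.3] edges [np.float64(0.0)] ang [np.float64(0.0)]
[[ 0.9 -0.4 -0. ]
 [-0.4 -0.9 -0. ]
 [ 0.   0.  -1. ]]
```

```bash
cat >> h.py <<'E'
def go(x,y,z,a=None):
    """total turn and shift in tool axes from the present pose to TCP x,y,z, tool x at yaw a (deg), pointing down"""
    s=read_state(); r=R.from_quat(s['ee_rot']); m=r.as_matrix()
    if a is None: a=np.degrees(np.arctan2(m[1,0],m[0,0]))
    t=R.from_euler('z',a,degrees=True)*R.from_euler('x',180,degrees=True)
    print('t',round(s['clock'],2),'at',np.round(s['position'],1),'yaw',round(float(np.degrees(np.arctan2(m[1,0],m[0,0]))),1),'w',round(s['gripper_width'],1),
     '-> turn',np.round((r.inv()*t).as_rotvec(),3),'shift',np.round(r.inv().apply(np.array([x,y,z])-s['position']),1))
E
python3 -c "
from h import *
go(615.6,-137.3,150,30.4)"
```

```text
t 0.1 at [225.7 582.3 244.3] yaw -21.2 w 85.5 -> turn [ 0.002  0.001 -0.901] shift [623.7 529.7  95.4]
```

{"api": "carry_out", "payload": {
  "motion": [
    [0,0,-0.9,624,530,95,1],
    [0,0,-0.9,624,530,95,1],
    [0,0,-0.9,624,530,95,1],
    [0,0,-0.9,624,530,95,1],
    [0,0,-0.9,624,530,95,1]
  ]
}}

```text
clock: 0.72
position: [373.3, 310.1, 209.2]
ee_rot: [0.964, 0.265, -0.0, 0.0]
contact_force: [2.0, 0.5, 0.1]
gripper_width: 86.0
grasp_force: 0.0
```

```bash
python3 -c "
from h import *
go(615.6,-137.3,150,30.4)"
```

```text
t 0.72 at [373.3 310.1 209.2] yaw 30.7 w 86.0 -> turn [0.    0.    0.006] shift [-20.2 508.4  59.3]
```

{"api": "carry_out", "payload": {
  "motion": [
    [0,0,0,-20,508,59,1],
    [0,0,0,-20,508,59,1],
    [0,0,0,-20,508,59,1],
    [0,0,0,-20,508,59,1],
    [0,0,0,-20,508,59,1]
  ]
}}

```text
clock: 1.35
position: [519.7, 36.3, 173.2]
ee_rot: [0.965, 0.262, -0.0, -0.0]
contact_force: [1.0, 0.8, 0.7]
gripper_width: 85.5
grasp_force: 0.0
```

```bash
python3 -c "
from h import *
go(615.6,-137.3,150,30.4)"
```

```text
t 1.35 at [519.7  36.3 173.2] yaw 30.4 w 85.5 -> turn [-0.  0. -0.] shift [ -5.1 198.3  23.2]
```

{"api": "carry_out", "payload": {
  "motion": [
    [0,0,0,-5,198,23,1],
    [0,0,0,-5,198,23,1],
    [0,0,0,-5,198,23,1],
    [0,0,0,-5,198,23,1],
    [0,0,0,-5,198,23,1]
  ]
}}

```text
clock: 1.98
position: [614.5, -135.6, 149.6]
ee_rot: [0.965, 0.261, -0.001, -0.0]
contact_force: [-0.2, 0.9, 0.4]
gripper_width: 85.7
grasp_force: 0.0
```

```bash
python3 -c "
from h import *
snap('wrist','w1')
go(615.6,-137.3,26,30.4)
print(px('w1',[[615.6,-137.3,40]]))"
```

```text
t 2.02 at [ 614.4 -134.7  150.1] yaw 30.4 w 85.6 -> turn [-0.001  0.001 -0.001] shift [-1.000e-01  3.000e+00  1.241e+02]
[[324.4947001  203.58994496]]
```

View pics/w1.png

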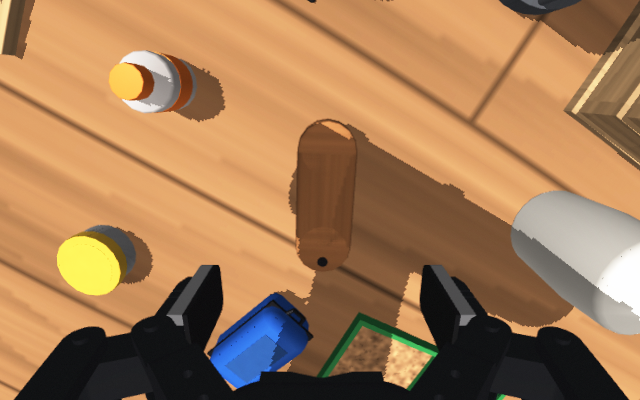

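The wrist view shows the brush centred at about (326,196), against a predicted (324,204), and lined up with the tool. I'll descend and grip.

{"api": "carry_out", "payload": {
  "motion": [
    [0,0,0,1,2,60,1],
    [0,0,0,1,2,110,1],
    [0,0,0,1,2,124,1],
    [0,0,0,1,2,124,0],
    [0,0,0,1,2,124,-1]
  ]
}}

```text
clock: 2.65
position: [618.6, -135.9, 29.2]
ee_rot: [0.965, 0.263, 0.002, 0.001]
contact_force: [0.3, -0.8, -0.5]
gripper_width: 51.3
grasp_force: 0.0
```

{"api": "carry_out", "payload": {
  "motion": [
    [0,0,0,0,0,0,-1],
    [0,0,0,0,0,0,-1],
    [0,0,0,0,0,0,-1],
    [0,0,0,0,0,0,-1]
  ]
}}

```text
clock: 3.15
position: [618.9, -136.2, 29.5]
ee_rot: [0.965, 0.262, 0.003, 0.001]
contact_force: [0.1, 1.7, 6.1]
gripper_width: 41.1
grasp_force: 61.2
```

{"api": "carry_out", "payload": {
  "motion": [
    [0,0,0,0,0,-40,-1],
    [0,0,0,0,0,-90,-1],
    [0,0,0,0,0,-110,-1]
  ]
}}

```text
clock: 3.52
position: [618.3, -136.5, 140.8]
ee_rot: [0.965, 0.262, 0.003, 0.001]
contact_force: [0.7, 0.2, -1.5]
gripper_width: 41.2
grasp_force: 60.5
```

```bash
python3 -c "
from h import *
go(453,-278.4,140,3)"
```

```text
t 3.52 at [ 618.3 -136.5  140.8] yaw 30.4 w 41.2 -> turn [ 0.002 -0.006  0.478] shift [-2.144e+02  3.880e+01 -2.000e-01]
```

{"api": "carry_out", "payload": {
  "motion": [
    [0.002,-0.006,0.478,-214,39,0,-1],
    [0.002,-0.006,0.478,-214,39,0,-1],
    [0.002,-0.006,0.478,-214,39,0,-1],
    [0.002,-0.006,0.478,-214,39,0,-1],
    [0.002,-0.006,0.478,-214,39,0,-1]
  ]
}}

```text
clock: 4.15
position: [450.0, -279.3, 137.2]
ee_rot: [1.0, 0.024, -0.003, -0.0]
contact_force: [0.8, -0.9, -1.2]
gripper_width: 41.0
grasp_force: 60.4
```

```bash
python3 -c "
from h import *
go(453,-278.4,35,3)
snap('wrist','w2')
print(px('w2',[[453,-278.4,4]]))"
```

```text
t 4.15 at [ 450.  -279.3  137.2] yaw 2.8 w 41.0 -> turn [-0.001  0.006 -0.004] shift [  3.7  -0.7 102.2]
[[320.43068847 189.71545003]]
```

View pics/w2.png

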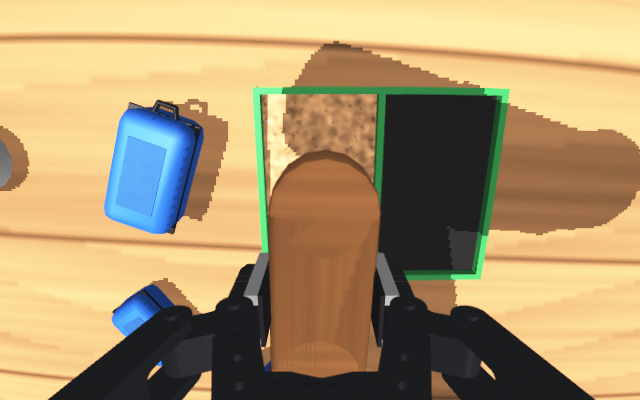

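The brush is held level and the bay centre is where predicted, at about (321,188). I'll lower, release and retreat.

{"api": "carry_out", "payload": {
  "motion": [
    [0,0.006,0,3,-1,50,-1],
    [0,0.006,0,3,-1,85,-1],
    [0,0.006,0,3,-1,102,-1],
    [0,0.006,0,3,-1,102,-1],
    [0,0.006,0,3,-1,103,-1]
  ]
}}

```text
clock: 4.82
position: [455.4, -276.6, 33.7]
ee_rot: [1.0, 0.027, 0.0, -0.0]
contact_force: [0.4, 0.5, -0.9]
gripper_width: 40.9
grasp_force: 60.3
```

```bash
python3 -c "
from h import *
go(453,-278.4,34,3);print(read_state()['contact_force'])"
```

```text
t 4.83 at [ 455.4 -276.6   33.7] yaw 3.1 w 40.9 -> turn [-0.    -0.001  0.001] shift [-2.5  1.7 -0.3]
[ 0.35612629  0.49155908 -0.871743  ]
```

{"api": "carry_out", "payload": {
  "motion": [
    [0,0,0,0,0,0,0.3],
    [0,0,0,0,0,0,0.5],
    [0,0,0,0,0,0,0.5],
    [0,0,0,0,0,-40,0.7],
    [0,0,0,0,0,-100,1]
  ]
}}

```text
clock: 5.45
position: [453.0, -276.8, 133.1]
ee_rot: [1.0, 0.026, -0.003, -0.001]
contact_force: [1.4, -0.1, 0.5]
gripper_width: 85.1
grasp_force: 0.0
```

```bash
python3 -c "
from h import *
go(465.3,1.1,140,-24)"
```

```text
t 5.45 at [ 453.  -276.8  133.1] yaw 3.0 w 85.1 -> turn [-0.001  0.005  0.471] shift [  26.7 -276.9   -6.4]
```

{"api": "carry_out", "payload": {
  "motion": [
    [0,0.005,0.471,27,-277,-6,1],
    [0,0.005,0.471,27,-277,-6,1],
    [0,0.005,0.471,27,-277,-6,1],
    [0,0.005,0.471,27,-277,-6,1],
    [0,0.005,0.471,27,-277,-6,1]
  ]
}}

```text
clock: 6.08
position: [466.7, 3.1, 140.2]
ee_rot: [0.978, -0.207, 0.003, -0.001]
contact_force: [0.5, 0.0, -0.2]
gripper_width: 85.3
grasp_force: 0.0
```

```bash
python3 -c "
from h import *
go(465.3,1.1,20,-24)
snap('wrist','w3'); print(px('w3',[[465.3,1.1,30]]))
d=cv2.imread('pics/w3.png'); h=cv2.cvtColor(d,cv2.COLOR_BGR2HSV); m=cv2.inRange(h,(22,150,120),(35,255,255)); n,l,st,c=cv2.connectedComponentsWithStats(m); i=1+st[1:,4].argmax(); print(c[i],st[i]); print(w('w3',[c[i]],30))
snap('top','top1'); crop('top1',340,120,500,335,2.75,'c3')"
```

```text
t 6.08 at [466.7   3.1 140.2] yaw -23.9 w 85.3 -> turn [-0.002 -0.005  0.001] shift [ -1.1   2.7 120.2]
[[324.67359824 204.751536  ]]
[316.07394241 200.81087807] [ 284  169   74   69 2813]
[[470.56215074   5.58488777]]
```

View pics/w3.png

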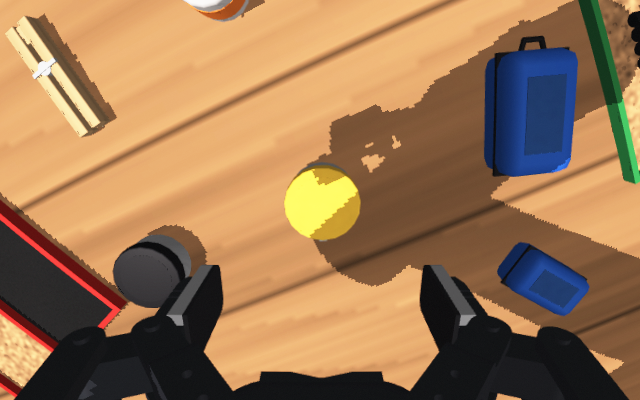

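View pics/c3.png

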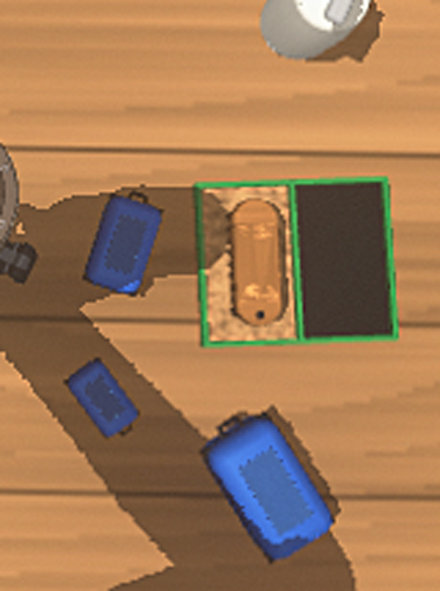

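The brush lies in the cork bay at c3 (259,262). The yellow lid is centred at about (322,203), as predicted. I'll grip the tin.

{"api": "carry_out", "payload": {
  "motion": [
    [-0.002,-0.005,0,-1,2,60,1],
    [-0.002,-0.005,0,-1,2,105,1],
    [-0.002,-0.005,0,-1,2,121,1],
    [-0.002,-0.005,0,-1,2,121,0.5],
    [-0.002,-0.005,0,-1,2,121,-1]
  ]
}}

```text
clock: 6.8
position: [466.6, -0.6, 19.8]
ee_rot: [0.978, -0.208, 0.001, -0.0]
contact_force: [-1.7, -0.3, 0.8]
gripper_width: 53.8
grasp_force: 63.1
```

{"api": "carry_out", "payload": {
  "motion": [
    [0,0,0,0,0,0,-1],
    [0,0,0,0,0,0,-1],
    [0,0,0,0,0,0,-1]
  ]
}}

```text
clock: 7.18
position: [466.4, -0.4, 19.8]
ee_rot: [0.978, -0.208, 0.001, -0.0]
contact_force: [0.4, -0.4, 6.7]
gripper_width: 53.9
grasp_force: 63.4
```

{"api": "carry_out", "payload": {
  "motion": [
    [0,0,0,0,0,-40,-1],
    [0,0,0,0,0,-95,-1],
    [0,0,0,0,0,-120,-1]
  ]
}}

```text
clock: 7.55
position: [466.7, -0.2, 141.6]
ee_rot: [0.978, -0.208, 0.002, -0.001]
contact_force: [0.4, 1.0, -2.4]
gripper_width: 53.8
grasp_force: 63.5
```

```bash
python3 -c "
from h import *
go(457.6,-367.2,140,-87)"
```

```text
t 7.55 at [ 4.667e+02 -2.000e-01  1.416e+02] yaw -24.0 w 53.8 -> turn [-4.0e-03 -1.0e-03  1.1e+00] shift [140.9 339.    1.1]
```

{"api": "carry_out", "payload": {
  "motion": [
    [0,0,1.1,141,339,1,-1],
    [0,0,1.1,141,339,1,-1],
    [0,0,1.1,141,339,1,-1],
    [0,0,1.1,141,339,1,-1],
    [0,0,1.1,141,339,1,-1]
  ]
}}

```text
clock: 8.18
position: [457.5, -314.7, 137.9]
ee_rot: [0.777, -0.63, -0.0, 0.0]
contact_force: [2.1, -0.3, -0.7]
gripper_width: 53.5
grasp_force: 63.4
```

```bash
python3 -c "
from h import *
go(457.6,-367.2,140,-87)"
```

```text
t 8.18 at [ 457.5 -314.7  137.9] yaw -78.1 w 53.5 -> turn [0.001 0.    0.156] shift [51.4 10.7 -2.1]
```

{"api": "carry_out", "payload": {
  "motion": [
    [0,0,0.156,51,11,0,-1],
    [0,0,0.156,51,11,0,-1],
    [0,0,0.156,51,11,50,-1],
    [0,0,0.156,51,11,90,-1],
    [0,0,0.156,51,11,105,-1]
  ]
}}

```text
clock: 8.8
position: [456.4, -363.5, 30.6]
ee_rot: [0.728, -0.686, -0.003, 0.001]
contact_force: [0.4, -0.3, -0.1]
gripper_width: 53.7
grasp_force: 63.4
```

```bash
python3 -c "
from h import *
go(457.6,-367.2,24,-87)"
```

```text
t 8.8 at [ 456.4 -363.5   30.6] yaw -86.6 w 53.7 -> turn [0.005 0.003 0.007] shift [ 3.7 -1.1  6.5]
```

{"api": "carry_out", "payload": {
  "motion": [
    [0.005,0.003,0,3,-1,4,-1],
    [0.005,0.003,0,3,-1,6.5,-1],
    [0.005,0.003,0,3,-1,6.5,-1],
    [0.005,0.003,0,3,-1,6.5,0.2]
  ]
}}

```text
clock: 9.3
position: [459.7, -368.2, 27.4]
ee_rot: [0.728, -0.686, 0.003, -0.001]
contact_force: [-0.5, -0.5, -1.3]
gripper_width: 53.6
grasp_force: 63.4
```

{"api": "carry_out", "payload": {
  "motion": [
    [0,0,0,0,0,0,0.7],
    [0,0,0,0,0,0,0.7],
    [0,0,0,0,0,-25,0.7],
    [0,0,0,0,0,-75,0.7],
    [0,0,0,0,0,-115,1]
  ]
}}

```text
clock: 9.93
position: [458.9, -367.9, 143.3]
ee_rot: [0.728, -0.686, 0.003, -0.0]
contact_force: [1.0, 0.6, -0.1]
gripper_width: 85.2
grasp_force: 0.0
```

```bash
python3 -c "
from h import *
go(467.5,-156.3,140,-15)
snap('wrist','w4')"
```

```text
t 9.93 at [ 458.9 -367.9  143.3] yaw -86.6 w 85.2 -> turn [-0.002 -0.007 -1.25 ] shift [-210.8  -21.     2.6]
```

View pics/w4.png

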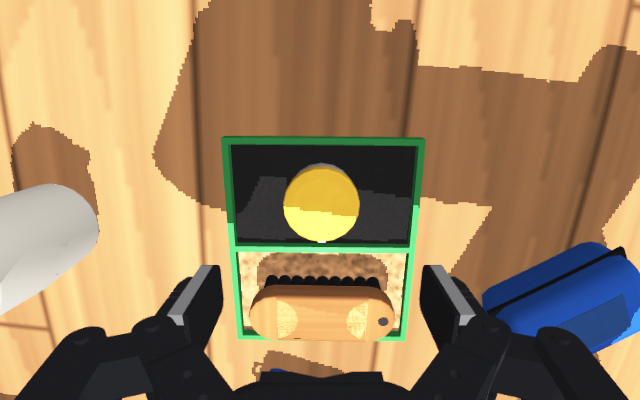

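The tin's lid is at (321,203) in the rubber bay and the brush is in the cork bay. I'll check both numerically in the tray frame.

```bash
python3 -c "
from h import *
y=np.radians(3);T=lambda p:np.round((np.array(p)-[455.3,-322.8])@np.array([[np.cos(y),-np.sin(y)],[np.sin(y),np.cos(y)]]),1)
print('tin wrist',T(w('w4',[(321,203)],34)))
print('brush c3',T(w('top1',[(340+259/2.75,120+262/2.75)],44)))
f='top2';snap('top',f);print('tray corners check',T(w('w4',[(222,138),(424,138)],12)))
d=cv2.imread('pics/top2.png'); h=cv2.cvtColor(d,cv2.COLOR_BGR2HSV); m=cv2.inRange(h,(22,120,90),(35,255,255)); n,l,st,c=cv2.connectedComponentsWithStats(m); i=1+st[1:,4].argmax(); print(c[i],st[i],T(w('top2',[c[i]],34)))
go(467.5,-156.3,140,-15)"
```

```text
tin wrist [[  1.4 -46.5]]
brush c3 [[-0.2 44.3]]
tray corners check [[ 76.1 -90.1]
 [-75.4 -91.2]]Traceback (most recent call last):
  File "<string>", line 7, in <module>
    d=cv2.imread('pics/top2.png'); h=cv2.cvtColor(d,cv2.COLOR_BGR2HSV); m=cv2.inRange(h,(22,120,90),(35,255,255)); n,l,st,c=cv2.connectedComponentsWithStats(m); i=1+st[1:,4].argmax(); print(c[i],st[i],T(w('top2',[c[i]],34)))
                                                                                                                                                                     ~~~~~~~~~~~~~~~^^
ValueError: attempt to get argmax of an empty sequence
```

{"api": "carry_out", "payload": {
  "motion": [
    [0,0,-1.25,-211,-21,3,1],
    [0,0,-1.25,-211,-21,3,1],
    [0,0,-1.25,-211,-21,3,1],
    [0,0,-1.25,-211,-21,3,1],
    [0,0,-1.25,-211,-21,3,1]
  ]
}}

```text
clock: 10.65
position: [467.0, -154.0, 137.5]
ee_rot: [0.96, -0.279, 0.002, 0.001]
contact_force: [0.6, -0.6, 0.7]
gripper_width: 85.4
grasp_force: 0.0
```

Both are within 2 mm of their bay centres. Now the case.

```bash
python3 -c "
from h import *
snap('wrist','w5'); go(467.5,-156.3,26,-15); print(px('w5',[[467.5,-156.3,44]]))"
```

```text
t 10.7 at [ 467.1 -154.7  137.5] yaw -32.2 w 85.5 -> turn [ 0.001 -0.005 -0.301] shift [  0.7   1.1 111.5]
[[323.43105042 209.3032254 ]]
```

View pics/w5.png

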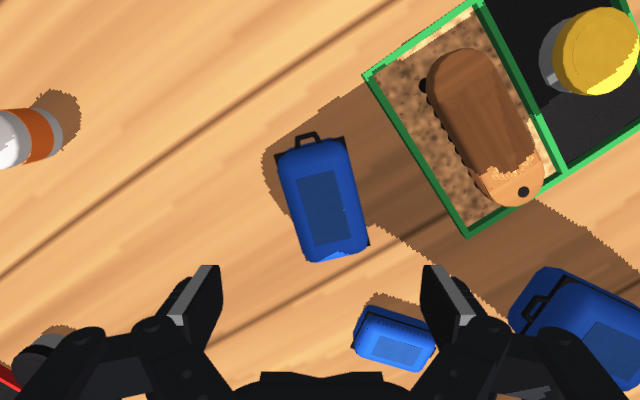

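The middle case is centred at (322,203), as predicted, and the turn still to make is about -0.29. I'll turn, descend and grip.

{"api": "carry_out", "payload": {
  "motion": [
    [0,-0.005,-0.29,1,1,10,1],
    [0,-0.005,-0.29,1,1,50,1],
    [0,-0.005,-0.29,1,1,95,1],
    [0,-0.005,-0.29,1,1,111,1],
    [0,-0.005,-0.29,1,1,111,0.5]
  ]
}}

```text
clock: 11.32
position: [466.9, -157.8, 25.3]
ee_rot: [0.99, -0.143, -0.002, 0.001]
contact_force: [0.7, -0.2, 0.1]
gripper_width: 70.1
grasp_force: 0.0
```

{"api": "carry_out", "payload": {
  "motion": [
    [0,0,0,0,0,0,-1],
    [0,0,0,0,0,0,-1],
    [0,0,0,0,0,0,-1],
    [0,0,0,0,0,0,-1],
    [0,0,0,0,0,0,-1]
  ]
}}

```text
clock: 11.95
position: [468.8, -157.6, 27.8]
ee_rot: [0.99, -0.142, 0.001, 0.0]
contact_force: [-1.5, 0.4, 6.1]
gripper_width: 49.2
grasp_force: 63.9
```

{"api": "carry_out", "payload": {
  "motion": [
    [0,0,0,0,0,-40,-1],
    [0,0,0,0,0,-95,-1],
    [0,0,0,0,0,-115,-1]
  ]
}}

```text
clock: 12.32
position: [469.4, -157.5, 144.8]
ee_rot: [0.99, -0.142, 0.003, 0.0]
contact_force: [-0.7, 0.5, -2.5]
gripper_width: 49.1
grasp_force: 63.0
```

```bash
python3 -c "
from h import *
go(465.4,361.8,142,21.5)"
```

```text
t 12.32 at [ 469.4 -157.5  144.8] yaw -16.3 w 49.1 -> turn [ 0.001 -0.005 -0.66 ] shift [-149.6 -497.3    2.3]
```

{"api": "carry_out", "payload": {
  "motion": [
    [0,-0.005,-0.66,-150,-497,2,-1],
    [0,-0.005,-0.66,-150,-497,2,-1],
    [0,-0.005,-0.66,-150,-497,2,-1],
    [0,-0.005,-0.66,-150,-497,2,-1],
    [0,-0.005,-0.66,-150,-497,2,-1]
  ]
}}

```text
clock: 12.95
position: [464.7, 156.9, 140.2]
ee_rot: [0.982, 0.187, -0.003, 0.0]
contact_force: [1.8, -0.2, -1.9]
gripper_width: 49.1
grasp_force: 63.2
```

```bash
python3 -c "
from h import *
go(465.4,361.8,142,21.5)"
```

```text
t 12.95 at [464.7 156.9 140.2] yaw 21.5 w 49.1 -> turn [-0.001  0.005  0.001] shift [  75.8 -190.4   -2.1]
```

{"api": "carry_out", "payload": {
  "motion": [
    [0,0,0,76,-190,-2,-1],
    [0,0,0,76,-190,-2,-1],
    [0,0,0,76,-190,-2,-1],
    [0,0,0,76,-190,-2,-1],
    [0,0,0,76,-190,-2,-1]
  ]
}}

```text
clock: 13.58
position: [465.9, 360.0, 141.2]
ee_rot: [0.982, 0.187, -0.003, 0.001]
contact_force: [0.2, -0.3, -2.0]
gripper_width: 49.3
grasp_force: 63.0
```

```bash
python3 -c "
from h import *
go(465.4,361.8,33,21.5); snap('wrist','w6'); print(px('w6',[[465.4,361.8,4]]))"
```

```text
t 13.57 at [465.9 360.  141.2] yaw 21.6 w 49.3 -> turn [-0.     0.007  0.001] shift [  0.9  -1.9 108.2]
[[319.09572291 191.76002581]]
```

View pics/w6.png

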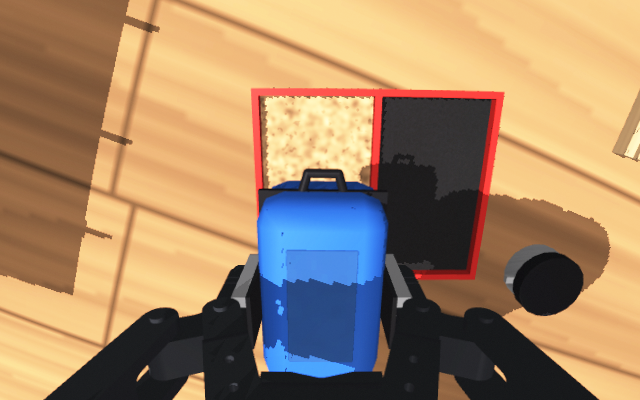

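The case is held level and the cork bay centre is at about (319,190), as predicted. I'll lower and release.

{"api": "carry_out", "payload": {
  "motion": [
    [0,0.007,0,1,-1,50,-1],
    [0,0.007,0,1,-1,85,-1],
    [0,0.007,0,1,-1,100,-1],
    [0,0.007,0,1,-1,107,-1],
    [0,0.007,0,1,-1,108,-1]
  ]
}}

```text
clock: 14.25
position: [467.3, 360.9, 34.9]
ee_rot: [0.982, 0.186, 0.001, -0.001]
contact_force: [-0.2, -0.4, -1.7]
gripper_width: 49.0
grasp_force: 63.0
```

```bash
python3 -c "
from h import *
go(465.4,361.8,32.5,21.5)"
```

```text
t 14.25 at [467.3 360.9  34.9] yaw 21.5 w 49.0 -> turn [-0.001 -0.003 -0.   ] shift [-1.4 -1.5  2.4]
```

{"api": "carry_out", "payload": {
  "motion": [
    [0,0,0,-1,-1,2,-1],
    [0,0,0,-1,-1,2,-1],
    [0,0,0,-1,-1,2,0.2],
    [0,0,0,-1,-1,2,0.6],
    [0,0,0,-1,-1,2,0.6]
  ]
}}

```text
clock: 14.88
position: [465.5, 361.6, 32.4]
ee_rot: [0.982, 0.187, 0.001, -0.001]
contact_force: [0.4, -1.0, 0.7]
gripper_width: 68.0
grasp_force: 0.0
```

{"api": "carry_out", "payload": {
  "motion": [
    [0,0,0,0,0,-5,0.7],
    [0,0,0,0,0,-30,1],
    [0,0,0,0,0,-80,1],
    [0,0,0,0,0,-110,1]
  ]
}}

```text
clock: 15.38
position: [465.9, 361.9, 145.0]
ee_rot: [0.982, 0.187, 0.002, -0.002]
contact_force: [-0.6, 0.9, 0.6]
gripper_width: 85.2
grasp_force: 0.0
```

```bash
python3 -c "
from h import *
go(629.8,142.9,140,5)"
```

```text
t 15.38 at [465.9 361.9 145. ] yaw 21.5 w 85.2 -> turn [-0.003 -0.005  0.288] shift [ 72.1 263.9   4.8]
```

{"api": "carry_out", "payload": {
  "motion": [
    [-0.003,-0.005,0.288,72,264,5,1],
    [-0.003,-0.005,0.288,72,264,5,1],
    [-0.003,-0.005,0.288,72,264,5,1],
    [-0.003,-0.005,0.288,72,264,5,0.3],
    [-0.003,-0.005,0.288,72,264,5,0]
  ]
}}

```text
clock: 16.0
position: [630.4, 138.9, 137.1]
ee_rot: [0.999, 0.042, -0.001, 0.001]
contact_force: [-0.6, 1.5, 0.2]
gripper_width: 51.7
grasp_force: 0.0
```

```bash
python3 -c "
from h import *
go(629.8,142.9,17,5); snap('wrist','w7'); print(px('w7',[[629.8,142.9,14]]))"
```

```text
t 16.0 at [630.4 138.9 137.1] yaw 4.8 w 51.7 -> turn [ 0.003  0.003 -0.004] shift [  0.   -4.4 120.1]
[[315.57033542 198.19321547]]
```

View pics/w7.png

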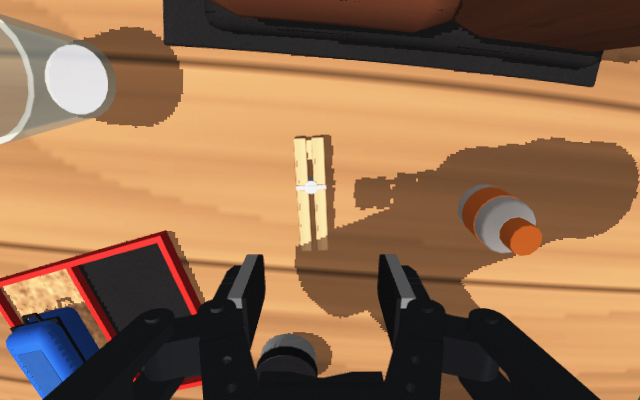

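The peg is at (312,192), within a few mm of the prediction. I'll descend and grip.

{"api": "carry_out", "payload": {
  "motion": [
    [0.003,0.003,0,2,-4,50,0],
    [0.003,0.003,0,2,-4,90,0],
    [0.003,0.003,0,2,-4,110,0],
    [0.003,0.003,0,2,-4,119,0],
    [0.003,0.003,0,2,-4,119,0]
  ]
}}

```text
clock: 16.68
position: [630.3, 146.1, 18.1]
ee_rot: [0.999, 0.044, -0.0, -0.0]
contact_force: [-0.4, -0.0, 1.1]
gripper_width: 42.6
grasp_force: 0.0
```

```bash
python3 -c "
from h import *
go(631,143.9,16.5,5)"
```

```text
t 16.68 at [630.3 146.1  18.1] yaw 5.0 w 42.6 -> turn [-0.001  0.     0.   ] shift [0.5 2.2 1.6]
```

{"api": "carry_out", "payload": {
  "motion": [
    [0,0,0,0.5,2,1,-0.3],
    [0,0,0,0.5,2,1,-1],
    [0,0,0,0.5,2,1,-1],
    [0,0,0,0.5,2,1,-1],
    [0,0,0,0.5,2,1,-1]
  ]
}}

```text
clock: 17.3
position: [631.9, 144.2, 18.6]
ee_rot: [0.999, 0.044, 0.001, -0.001]
contact_force: [-0.7, -0.4, 5.5]
gripper_width: 20.2
grasp_force: 61.4
```

```bash
python3 -c "
from h import *
go(498,279,120,21.5)"
```

```text
t 17.3 at [631.9 144.2  18.6] yaw 5.0 w 20.2 -> turn [-0.001 -0.003 -0.288] shift [-121.3 -146.1 -101.6]
```

{"api": "carry_out", "payload": {
  "motion": [
    [0,0,0,0,0,-40,-1],
    [0,0,0,0,0,-90,-1],
    [0,0,-0.288,-121,-146,-102,-1],
    [0,0,-0.288,-121,-146,-102,-1],
    [0,0,-0.288,-121,-146,-102,-1]
  ]
}}

```text
clock: 17.92
position: [498.0, 277.8, 119.1]
ee_rot: [0.982, 0.186, 0.0, -0.001]
contact_force: [1.1, 1.2, -0.5]
gripper_width: 19.9
grasp_force: 60.7
```

```bash
python3 -c "
from h import *
go(498,279,60,21.5)"
```

```text
t 17.93 at [498.  277.8 119.1] yaw 21.5 w 19.9 -> turn [-0.001 -0.    -0.001] shift [ 0.4 -1.  59.1]
```

{"api": "carry_out", "payload": {
  "motion": [
    [0,0,0,0,-1,50,-1],
    [0,0,0,0,-1,80,-1],
    [0,0,0,0,-1,92,-1],
    [0,0,0,0,-1,95,-1],
    [0,0,0,0,-1,95,-1]
  ]
}}

```text
clock: 18.55
position: [499.8, 278.2, 24.8]
ee_rot: [0.982, 0.186, 0.001, -0.001]
contact_force: [0.2, -0.4, 0.3]
gripper_width: 20.0
grasp_force: 60.6
```

```bash
python3 -c "
from h import *
go(498,279,23,21.5)"
```

```text
t 18.55 at [499.8 278.2  24.8] yaw 21.5 w 20.0 -> turn [-0.001 -0.002 -0.   ] shift [-1.4 -1.4  1.8]
```

{"api": "carry_out", "payload": {
  "motion": [
    [0,0,0,-1,-1,1.5,-1],
    [0,0,0,-1,-1,1.5,-1],
    [0,0,0,-1,-1,1.5,-0.4],
    [0,0,0,-1,-1,1.5,-0.2],
    [0,0,0,-1,-1,1.5,-0.2]
  ]
}}

```text
clock: 19.18
position: [497.8, 278.6, 22.5]
ee_rot: [0.982, 0.187, 0.0, -0.0]
contact_force: [0.3, 0.9, 0.3]
gripper_width: 34.2
grasp_force: 0.0
```

{"api": "carry_out", "payload": {
  "motion": [
    [0,0,0,0,0,-10,-0.2],
    [0,0,0,0,0,-50,-0.2],
    [0,0,0,0,0,-100,-0.2],
    [0,0,0,0,0,-130,-0.2],
    [0,0,0,-60,0,-140,-0.2]
  ]
}}

```text
clock: 19.8
position: [444.9, 258.9, 165.4]
ee_rot: [0.983, 0.186, 0.004, -0.002]
contact_force: [-0.9, 1.1, -0.3]
gripper_width: 34.5
grasp_force: 0.0
```

```bash
python3 -c "
from h import *
snap('wrist','w8'); snap('top','top3'); go(498,279,160,21.5)"
```

```text
t 19.9 at [437.4 253.3 163.4] yaw 21.5 w 34.2 -> turn [-0.001  0.003 -0.   ] shift [65.9 -1.7  3.3]
```

View pics/w8.png

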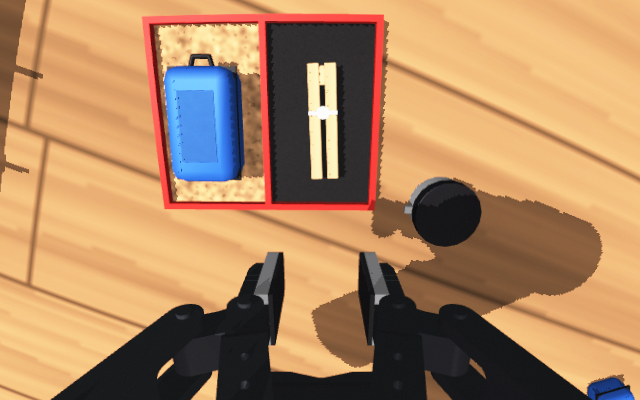

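The case is at (203,123) in the cork bay and the peg is flat at (323,121) in the rubber bay. I'll check the numbers, let things settle and hand in.

```bash
python3 -c "
from h import *
y=np.radians(21.5);T=lambda p:np.round((np.array(p)-[481.7,320.4])@np.array([[np.cos(y),-np.sin(y)],[np.sin(y),np.cos(y)]]),1)
print('case',T(w('w8',[(198,127)],48)),'peg',T(w('w8',[(323,121)],18)))"
```

```text
case [[-1.5 44. ]] peg [[  0.1 -44.5]]
```

{"api": "carry_out", "payload": {
  "motion": [
    [0,0,0,0,0,0,-0.2],
    [0,0,0,0,0,0,-0.2],
    [0,0,0,0,0,0,-0.2],
    [0,0,0,0,0,0,-0.2]
  ]
}}

```text
clock: 20.4
position: [442.3, 256.6, 162.0]
ee_rot: [0.982, 0.186, -0.0, -0.0]
contact_force: [0.2, -0.1, -0.4]
gripper_width: 34.4
grasp_force: 0.0
```

```bash
python3 -c "
from bench import *
print(job_done())"
```

```text
the job is handed in; nothing more can be done
None
```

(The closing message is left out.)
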